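# Set and lock a pickle press

### The job

Lift the knobbed dome cover off the pickle press and set it aside upright on the clear worktop to the left of the press. Then push the press leg down until the dark band on the leg is level with the mouth of the guide it slides into, and with the leg held at that mark squeeze the cam lever fully shut against the head. Finish still gripping the head with the shut lever between the fingers, the leg held at the mark (do not let go), and leave the other things where they are.

Things in the scene. Friction and masses are not known exactly. Their poses are not given: they have to be found in the camera images.
- press: the pickle press, fixed: a white ceramic crock, 150 mm across, 55 mm high, with a steel deck on top and a short steel guide in its middle in which the press leg slides. Origin at the centre of its underside; z up; the leg's cross bar runs along its y axis, the cam lever is on the +y side of the head. Its yaw differs from start to start (within 30 degrees).
- mouth (a point): the mouth of the steel guide: centre of the guide's top rim (25 mm across), 70 mm above the worktop, on the leg's axis.
- press_leg: the press leg: a steel rod, 16 mm across, with a black top: a flat cross bar, 110 (y) x 26 (x) x 6 mm, and on its middle a head block, 24 (x) x 22 (y) mm, 38 mm high. Origin at the centre of the bar's underside, 118 mm above the worktop at the start; axes as the press. It slides 43 mm straight down against a spring, which takes 4 to 6 N; it springs back up when not held.
- bar_top (a point): the centre of the top face of the cross bar, 6 mm above the press_leg origin. Open fingertips can rest on the bar on both sides of the head to push the leg down, and then close on head and lever along the bar (y).
- head (a point): the centre of the head block that is gripped across y, 18 mm above the top face of the cross bar.
- mark (a point): the middle of the dark band, 4 mm high, round the steel rod below the cross bar. It moves with the leg and never along the rod, but it stands at another height on the rod at each start, 14 to 36 mm above the mouth while the leg is up. The leg is at the mark when the middle of the band is at the height of the mouth.
- cam_lever (a joint): angle of the cam lever (rad): 0 shut against the head, 0.55 fully open; at the start 0.45 to 0.55. An aluminium plate, 18 mm wide, 30 mm long, on the +y side of the head, hinged along x at the head's top edge. It moves by friction, about 4 N at its lower end, and stays where it is left. Head and shut lever together are 30 mm wide, from y = -11 to +19 mm.
- lever_tip (a point): the rounded lower end of the cam lever, where a finger presses it in towards the head (along the press's -y). Open, it reaches about 34 mm out from the leg's axis (shut, 19 mm), 5 to 12 mm above the bar's top.
- cover: the dome cover: a steel bell, 144 mm across, 118 mm high, open below, wall 3.5 mm, about 0.3 kg, with a black knob on top. It stands loose over the press leg on the crock's shoulder, its rim 55 mm above the worktop; raise it straight up by at least 120 mm to clear the head before moving it sideways. Origin at the centre of its open rim; z up.
- knob (a point): the centre of the cover's round black knob, 26 mm across and 15 mm high at its grip; this point lies 137 mm above the cover's rim.
- cover_base (a point): the centre of the cover's open rim (its underside); z up through the knob. The worktop 0.2 to 0.35 m to the left (+y) of the press is clear for it, with its centre at x from 0.46 to 0.56 m.
- lemon_a: bystander, to be left alone: lemon. Origin at its underside.
- lemon_b: bystander, to be left alone: lemon. Origin at its underside.
- pepper: bystander, to be left alone: small turned mill, 29 mm across, 97 mm tall. Origin at its underside.
- salt: bystander, to be left alone: small turned mill, 29 mm across, 97 mm tall. Origin at its underside.
- honey: bystander, to be left alone: honey jar, 62 mm across, 99 mm tall. Origin at its underside.
- spice: bystander, to be left alone: spice jar, 44 mm across, 105 mm tall. Origin at its underside.
- teaspoon_a: bystander, to be left alone: teaspoon, 130 mm long. Origin at its underside.

How it is judged:
On the way, in this order (a step that is already met when the one before it is completed fails the run):
1. the cover stands upright on the worktop beside the press, let go (height (world z) of cover_base below 0.006 m and angle between cover_base's own z axis and vertical below 0.1 rad and horizontal distance between cover_base and mouth above 0.16 m and y of cover_base in the frame of press above 0.08 m and linear speed of cover below 0.03 m/s and contact force between the fingers and cover below 0.1 N), for 0.2 s.
2. the leg is held with its band level with the mouth (within 5 mm) while the lever is still open (z of mark in the frame of mouth between -0.005 and 0.005 m and value of joint cam_lever above 0.35 rad and contact force between the fingers and press_leg above 1 N), for 0.1 s.
At the end, for the whole second after the job is handed in: Cover upright on the worktop (0.1 rad, 6 mm), over 160 mm from the leg and left of it, at rest, let go; band within 4 mm of the mouth; lever below 0.06 rad; fingers gripping the head (over 4 N on leg and lever, grasp point within 35 mm of the head's middle); leg at rest (all of step 1 and z of mark in the frame of mouth between -0.004 and 0.004 m and value of joint cam_lever below 0.06 rad and contact force between the fingers and press_leg above 4 N and distance between the grasp point and head below 0.035 m and linear speed of press_leg below 0.01 m/s); the arm keeps its last pose, push and grip.
It fails at once if the lever is shut more than half-way while the band is more than 8 mm from the height of the mouth (value of joint cam_lever below 0.25 rad and not (z of mark in the frame of mouth between -0.008 and 0.008 m)).
It fails at once if the cover is dropped or thrown (faster than 1.4 m/s) (linear speed of cover above 1.4 m/s).
It fails at once if the cover is tipped over (angle between cover_base's own z axis and vertical above 0.8 rad).
It fails at once if one of the bystanders is moved by more than 30 mm (distance of any of lemon_a, lemon_b, pepper, salt, honey, spice, teaspoon_a from where it was at the start of the episode above 0.03 m).
It also fails if it takes over 51 s, if anything falls off the work surface, if the arm or the gripper's body presses on something with over 40 N, if the wrist force passes 120 N, or if a joint passes its speed limit or range.

### The arm

A 6-joint arm with a two-finger parallel gripper is mounted at the origin on a cart in front of the work surface, level with it; the furniture and walls round the work are solid. World frame = base frame: x ahead of the robot, y to its left, z up, the work surface at z = 0. Lengths are in m, angles in rad, forces in N, time in s.
With the tool pointing down it reaches from about 0.275 to 0.75 m from the base axis. Payload 10.2 kg.
Tool frame: the origin (TCP) lies midway between the tips of the shut fingers; the grasp point (between the pads) lies 19 mm behind it (env.hold_point_z is the distance from the TCP to the grasp point, in m); z points along the fingers, y is the line along which they close (so a half turn about z gives the same grasp; the last joint's range is limited). The gripper opens to 85 mm and grips with 20 to 120 N. Pads are 22 mm wide; open, the fingers measure 114 mm over their backs; the gripper's body (76 mm by 85 mm) begins 54 mm behind the grasp point. The pads swing forward as they close: fully open they stand 13 mm farther back than shut.
Start: joints at [-1.371, 0.313, 1.498, -0, 1.331, -0.223], TCP at [0.215, -0.479, 0.231] pointing down, gripper open.
Joint ranges: [-2.94, 2.94], [-0.97, 2.17], [0.19, 2.56], [-1.23, 4.37], [0.02, 3.11], [-2.88, 2.88]. Speed limits (rad/s): [2.39, 2.39, 3.01, 3.14, 3.14, 3.14].

### API

Orientations are given as a unit quaternion [x, y, z, w].
In Python, from bench import env, kinematics, monitor, eyes, job gives the robot as it stands. The module is installed in compiled form; this text tells all that it offers. Calls block until the motion is done:
- env.reach(position, orientation): joint-space move of the TCP to a pose.
- env.movel(position, velocity=0.15, frame=None, guard=None): straight line of the TCP; frame=None keeps the orientation; velocity is the mean speed in m/s. With guard (N) it stops when the force on the tool has changed by that much, and returns True; else False.
- env.set_joints(angles): joint-space move.
- env.release() and env.close_gripper(effort=None): open the fingers fully, or close them until they stop; effort is the grip in N (None keeps the last).
- env.hold(seconds).
- kinematics.ik(position, orientation): joint angles nearest the present ones, or None.
- monitor.sense(): the state.
- eyes.grab_frame(name): name is "scene" or "side" or "wrist"; returns a dict with "frame" (420x560x3 uint8, red, green, blue), "mtx" (3x3 intrinsics, pixels), "view" (4x4, takes a point from world to camera coordinates). Camera axes: x right, y down, z forward; pixel columns grow to the right and rows downward; lengths in m; the calibration is good to about 2 mm. A picture is of the moment at which its call begins. There is no depth.
A pose or a line that the arm cannot do raises env.MotionError and nothing moves.
- job.hand_in(): hands the job in; it is judged then, once.
The state is a dict: "clock": time; "joints": joint angles; "qvel": joint speeds; "joint_efforts": joint torques, N m; "position": TCP position; "ee_rot": TCP orientation; "contact_force": force on the tool from outside, world axes, zero at the start; "ft_torque": the same for the moment, N m; "finger_gap": opening from 0.0 (shut) to 1.0 (fully open); "gripper_force": force on a finger pad.
Only numpy, scipy, OpenCV 4.12 (cv2) and the standard library are available. Lean on these libraries where they do the work, as an engineer would, in place of code of your own. Each camera call takes 0.05 s, during which the arm holds its last target. There are 200 camera calls.

## Working session

There is one attempt and no reset: what is moved stays moved. The work goes in short steps, each a Python script; the robot and the scene stay as the last script left them, time stands still between calls to the robot, and variables do not carry over. Pictures are saved under pics/ and viewed, at most 10 in all, crops included, and the job is handed in when it is done.

```bash
mkdir -p pics
cat > h.py <<'E'
import numpy as np, cv2
from bench import env,kinematics,monitor,eyes,job
from scipy.spatial.transform import Rotation as R
def snap(name,fn,crop=None,s=1):
    f=eyes.grab_frame(name); im=f["frame"][:,:,::-1].copy()
    np.savez('pics/'+fn+'.npz',**f)
    if crop: r0,r1,c0,c1=crop; im=im[r0:r1,c0:c1]
    if s!=1: im=cv2.resize(im,None,fx=s,fy=s,interpolation=cv2.INTER_CUBIC)
    cv2.imwrite('pics/'+fn+'.png',im); return f
def ray(f,u,v):
    d=np.linalg.inv(f["mtx"])@[u,v,1]; V=f["view"]; Rm=V[:3,:3]
    return -Rm.T@V[:3,3], Rm.T@d
def atz(f,u,v,z):
    o,d=ray(f,u,v); return o+d*(z-o[2])/d[2]
def tri(a,b):
    (o1,d1),(o2,d2)=a,b
    A=np.stack([d1,-d2],1); t=np.linalg.lstsq(A,o2-o1,rcond=None)[0]
    p,q=o1+t[0]*d1,o2+t[1]*d2; return (p+q)/2,np.linalg.norm(p-q)
def proj(f,p):
    c=f["view"][:3,:3]@p+f["view"][:3,3]; q=f["mtx"]@c; return q[:2]/q[2]
def down(yaw): # fingers closing axis (tool y) at world angle yaw+90
    return (R.from_euler('z',yaw)*R.from_euler('x',np.pi)).as_quat()
E
python3 - <<'E'
from h import *
a=snap("scene","s0");b=snap("side","d0")
im=np.hstack([cv2.imread('pics/s0.png'),cv2.imread('pics/d0.png')])
s=monitor.sense();print(s["clock"],s["position"],s["ee_rot"],s["finger_gap"])
for f in(a,b):print(-f["view"][:3,:3].T@f["view"][:3,3],f["mtx"][0,0])
E
```

```text
0.1 [ 0.21536102 -0.4785491   0.23079357] [ 9.77740598e-01  2.09816561e-01  5.48903381e-06 -5.77632378e-04] 0.9976469070139692
[-0.32062426  0.57171981  0.68450909] 470.3107038010799
[0.10685964 0.67143944 0.71464816] 429.4193765151638
```

View pics/s0.png

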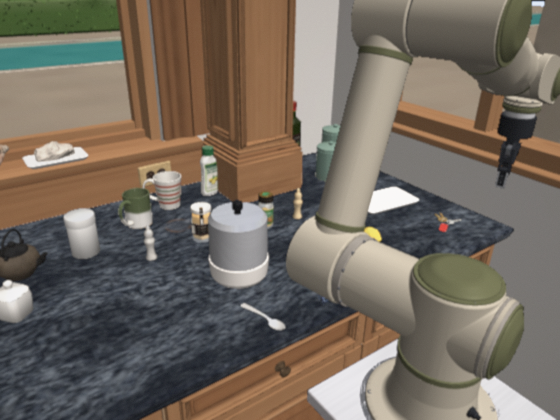

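View pics/d0.png

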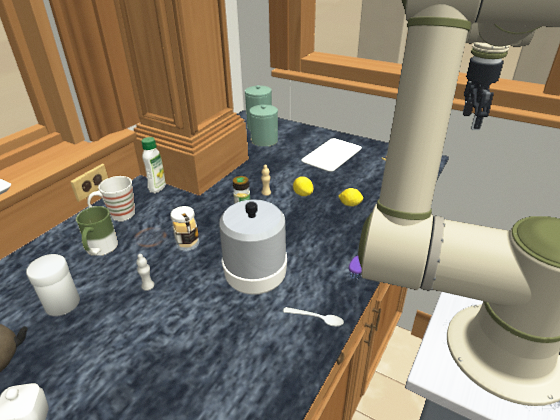

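The scene view shows the knob at (238,207) and the side view shows it at (251,209). The left mill's base is at (151,259) in the scene view and (146,289) in the side view.

Run:
```python
from h import *
a=dict(np.load('pics/s0.npz'));b=dict(np.load('pics/d0.npz'))
print('knob',tri(ray(a,238,207),ray(b,251.5,209)),atz(a,238,207,.192),atz(b,251.5,209,.192))
for n,u,v in[('millL',151,259),('honey',201,240),('spoon1',243,306),('spoon2',282,328),('jar',84,254)]:print(n,atz(a,u,v,0)[:2])
for n,u,v in[('millL',146,289),('honey',185,246),('spoon2',342,323),('spice',241,203)]:print(n,atz(b,u,v,0)[:2])
```

```text
knob (array([0.54173189, 0.06642627, 0.18666177]), np.float64(0.0013633162400021044)) [0.53151036 0.0727942  0.192     ] [0.53783235 0.07152165 0.192     ]
millL [0.72574426 0.22963182]
honey [0.74124689 0.07437806]
spoon1 [0.4214441  0.13062792]
spoon2 [0.31055896 0.10021079]
jar [0.84873496 0.36900602]
millL [0.7307507  0.23407687]
honey [0.75381024 0.07291067]
spoon2 [0.30443317 0.09923565]
spice [ 0.73989068 -0.15892637]
```

Run:
```python
from h import *
for y in(0,np.pi):
  for p in([.535,.072,.31],[.52,.33,.31]):print(kinematics.ik(p,down(y)))
env.reach([.535,.072,.30],down(0))
f=snap("wrist","w0",s=1)
s=monitor.sense();print(s["clock"],s["position"],s["joints"],R.from_quat(s["ee_rot"]).as_matrix()[:,1]);print(proj(f,np.array([.535,.072,.192])))
print(-f["view"][:3,:3].T@f["view"][:3,3])
```

```text
[-8.33676789e-02  3.04301071e-01  1.30616889e+00 -4.44089210e-16
  1.53112269e+00  1.48742865e+00]
[ 3.75505653e-01  4.88758589e-01  1.04313867e+00 -4.44089210e-16
  1.60969540e+00  1.94630198e+00]
[-0.08336768  0.30430107  1.30616889  0.          1.53112269 -1.65416401]
[ 0.37550565  0.48875859  1.04313867  0.          1.6096954  -1.19529067]
2.4333 [0.53507893 0.07132085 0.29988546] [-8.45924939e-02  3.07884763e-01  1.32699587e+00 -9.60779421e-05
  1.50691850e+00  1.48717016e+00] [-9.60179759e-04 -9.99999536e-01  7.82986564e-05]
[277.9531142  203.00807812]
[0.60011516 0.07025251 0.44234535]
```

View pics/w0.png

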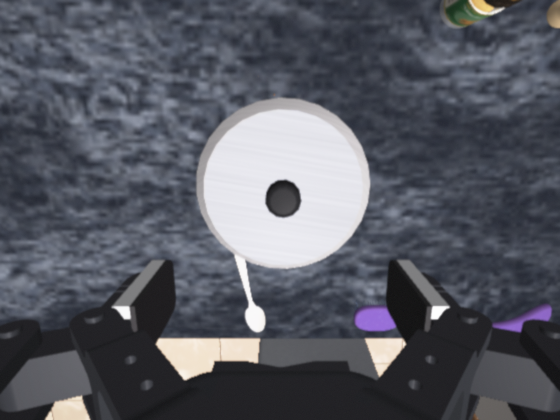

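The wrist view shows the knob centred at (283.5,198), about 5 px from the prediction. Next I'll correct for that, grasp, lift and place.

Run:
```python
from h import *
f=dict(np.load('pics/w0.npz'))
k=atz(f,283.5,198,.197);print(k)
x,y=k[:2]
env.movel([x,y,.177],velocity=.12,guard=15)
env.close_gripper(50)
s=monitor.sense();print(s["clock"],s["position"],s["finger_gap"],s["gripper_force"],s["contact_force"])
env.movel([x,y,.315],velocity=.12)
s=monitor.sense();print(s["clock"],s["position"],s["finger_gap"],s["contact_force"])
snap("side","d1"); snap("scene","s1")
cv2.imwrite('pics/c1.png',np.hstack([cv2.imread('pics/s1.png')[150:330,140:340],cv2.imread('pics/d1.png')[130:310,160:360]]).repeat(2,0).repeat(2,1))
```

```text
[0.53999707 0.06799721 0.197     ]
4.1917 [0.54003646 0.06808849 0.17706148] 0.28315542188315124 48.922077160386834 [0.65391571 0.71861079 0.02843701]
5.4917 [0.53978287 0.06801034 0.3142138 ] 0.27681321136678055 [-0.6964197   0.5429669  -2.49717781]
```

View pics/c1.png

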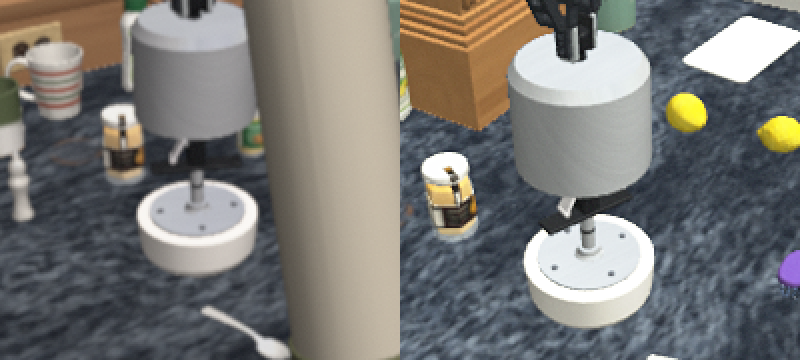

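Cover lifted and clear of the head. The band is visible on the rod just below the bar.

Run:
```python
from h import *
env.movel([.515,.33,.315],velocity=.22)
env.movel([.515,.33,.14],velocity=.15)
g=env.movel([.515,.33,.118],velocity=.03,guard=5)
s=monitor.sense();print(g,s["clock"],s["position"],s["contact_force"])
env.release()
env.movel([.515,.33,.32],velocity=.2)
env.reach([.50,.068,.33],down(0))
f=snap("wrist","w2");snap("side","d2");snap("scene","s2")
print(monitor.sense()["clock"])
cv2.imwrite('pics/c2.png',cv2.hconcat([cv2.resize(cv2.imread('pics/d2.png')[190:300,200:310],(400,400),interpolation=cv2.INTER_CUBIC),cv2.resize(cv2.imread('pics/s2.png')[190:300,180:290],(400,400),interpolation=cv2.INTER_CUBIC)]))
```

```text
True 8.85 [0.51487838 0.3304412  0.12187196] [-0.70299732  0.98291376  3.6329791 ]
11.7917
```

View pics/w2.png

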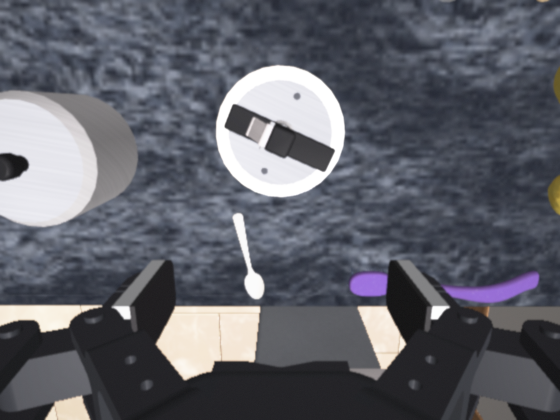

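View pics/c2.png

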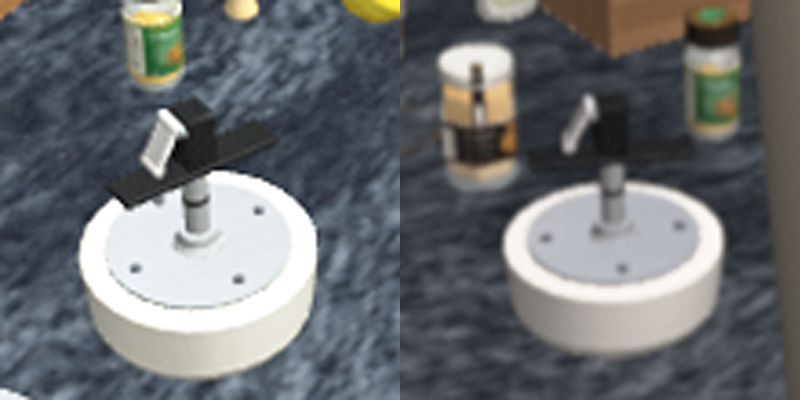

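The wrist view shows the bar's ends at (230,115) and (330,159), with the lever on the left (+y) end. In the side crop, the band is on the rod between bar and guide at roughly full-image (254,246).

Run:
```python
from h import *
w=dict(np.load('pics/w2.npz'))
im=w["frame"]
# bar mask: dark neutral region near the crock, min-area rect
L=atz(w,230.5,114.5,.124);Rr=atz(w,330.5,159.5,.124);d=L-Rr
print(L,Rr,'len',np.linalg.norm(d),'c',(L+Rr)/2,'yaw',np.degrees(np.arctan2(-d[0],d[1])))
wm=(im.min(2)>150).astype(np.uint8); wm[:,:200]=0; wm[:50]=0; wm[205:]=0;wm[:,360:]=0
cs=max(cv2.findContours(wm,0,2)[0],key=cv2.contourArea);e=cv2.fitEllipse(cv2.convexHull(cs));print(e,'crock c@.055',atz(w,*e[0],.055))
for n in('d2','s2'):
  f=dict(np.load(f'pics/{n}.npz'));g=cv2.cvtColor(f["frame"],cv2.COLOR_RGB2GRAY)
  wm=(f["frame"].min(2)>150).astype(np.uint8)
  c=(L+Rr)/2
  print(n,'proj axis z',[(z,proj(f,np.array([c[0],c[1],z])).round(1)) for z in(.07,.09,.118)])
  u0=int(round(proj(f,np.array([c[0],c[1],.085]))[0]));v0=int(proj(f,np.array([c[0],c[1],.118]))[1])
  print(v0-3,u0-6);print(g[v0-3:v0+30,u0-6:u0+8])
```

```text
[0.5617317  0.11544344 0.124     ] [0.51898813 0.01841615 0.124     ] len 0.10602503792646589 c [0.54035991 0.0669298  0.124     ] yaw -23.77499855832538
((279.7952575683594, 130.86996459960938), (129.49681091308594, 132.2709503173828), 177.377685546875) crock c@.055 [0.54282902 0.06854142 0.055     ]
d2 proj axis z [(0.07, array([254.3, 251.3])), (0.09, array([253.9, 244.6])), (0.118, array([253.4, 234.9]))]
231 248
[[ 18  23  24  33  34  34  38  36  34  34  37  42  54  51]
 [ 24  20  31  32  34  36  36  34  38  34  36  40  53  51]
 [ 21  28  27  30  36  36  34  37  38  34  34  39  49  56]
 [ 31  27  21  23  30  37  35  28  36  39  39  48  65  62]
 [ 50  45  26  24  33  32  37  36  36  55  65  59  49  41]
 [ 50  52  45  29  32  34  37  56  64  50  39  26  27  37]
 [ 54  52  52  46  38  60  60  49  36  82 234 255 250 249]
 [ 50  54  55  62  64  51  57  83 164 255 255 255 255 255]
 [ 57  69  61  50  49  98 149 161 203 255 255 255 255 255]
 [ 51  46  40  78 123 146 171 181 188 224 242 245 245 248]
 [ 57 117 122 114 134 153 163 177 181 213 237 233 233 232]
 [228 219 138 121 135 152 164 
[... 2634 characters left out ...]
4 145 119 124 137 145 148 161 177 179 182 185 186]
 [158 159 155 143 143 150 154 161 172 176 166 175 185 185]
 [128 128 145 152 159 163 165 169 171 165 156 170 181 183]
 [110 106 123 142 153 160 163 164 166 159 161 173 178 183]
 [127 122 130 139 148 154 161 166 171 171 175 180 178 183]
 [150 148 150 155 162 165 171 177 181 181 183 184 183 184]
 [170 169 168 173 176 177 183 186 185 183 184 186 186 185]
 [185 182 181 181 182 182 185 187 185 181 184 184 184 184]
 [187 186 184 185 184 186 187 186 185 185 185 184 186 185]
 [187 185 186 185 185 185 186 187 185 186 186 184 184 185]
 [187 187 186 185 185 186 186 185 185 186 186 185 186 185]
 [187 188 187 188 187 188 184 184 181 185 186 187 186 187]]
```

Estimates so far:
- Leg axis is at about (0.5405, 0.0675), with the press yawed about -24°.
- The band is about 24 mm above the mouth. The side view (24.0 mm) and the scene view (about 23.3 mm) agree.

Next I'll move above the press, aligned with the bar, and take one close look.

Run:
```python
from h import *
yaw=np.radians(-23.8); ax=np.array([.5405,.0675]); c=ax+.004*np.array([-np.sin(yaw),np.cos(yaw)])
print(kinematics.ik([*c,.10],down(yaw)))
env.reach([*c,.215],down(yaw))
f=snap("wrist","w3")
for s in(-.055,0,.055):print(proj(f,np.array([*(ax+s*np.array([-np.sin(yaw),np.cos(yaw)])),.124])))
print(monitor.sense()["clock"])
```

```text
[-8.38259362e-02  4.96488843e-01  1.59600587e+00 -4.44089210e-16
  1.04909794e+00  1.90235875e+00]
[364.91206442 210.04842174]
[285.0289593 209.7084494]
[205.13881997 209.36844712]
12.4
```

View pics/w3.png

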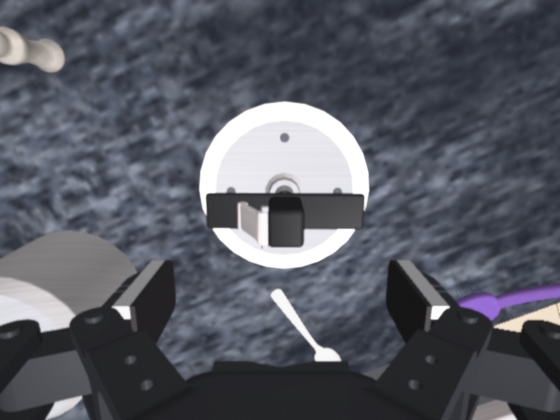

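The bar appears level, from (207,211) to (363,211), which is within 2 px of the prediction. I'll push now.

```bash
cat >> h.py <<'E'
yaw=np.radians(-23.8); ax=np.array([.5405,.0675]); c=ax+.004*np.array([-np.sin(yaw),np.cos(yaw)])
def st():
    s=monitor.sense();print(round(s["clock"],2),s["position"].round(4),'F',np.round(s["contact_force"],1),'gap',round(s["finger_gap"],3),s["gripper_force"]);return s
E
python3 - <<'E'
from h import *
env.movel([*c,.125],velocity=.12);s=st()
g=env.movel([*c,.095],velocity=.02,guard=2.5)
s=st();z=s["position"][2];print(g)
env.movel([*c,(z if g else .111)-.024],velocity=.05) if g else None
env.hold(.3);st()
snap("side","d4");snap("scene","s4")
for n,p in(('d4',proj(dict(np.load('pics/d4.npz')),np.array([*ax,.07]))),('s4',proj(dict(np.load('pics/s4.npz')),np.array([*ax,.07])))):
  u,v=p.astype(int);im=cv2.imread(f'pics/{n}.png')[v-40:v+40,u-40:u+40]
  cv2.imwrite(f'pics/{n}c.png',cv2.resize(im,(400,400),interpolation=cv2.INTER_CUBIC))
cv2.imwrite('pics/c4.png',cv2.hconcat([cv2.imread('pics/d4c.png'),cv2.imread('pics/s4c.png')]))
f=dict(np.load('pics/d4.npz'));g=cv2.cvtColor(f["frame"],cv2.COLOR_RGB2GRAY);print(g[240:262,248:260])
E
```

```text
13.3 [0.5426 0.0711 0.126 ] F [ 0.1 -0.3  0.6] gap 1.001 0.0
14.15 [0.5421 0.0712 0.1095] F [ 0.3 -0.3  2.5] gap 0.999 1.559734996408224
True
15.08 [0.5421 0.0712 0.0857] F [-0.3  0.7  4. ] gap 1.002 2.2842052951455116
[[  9  18  20  25  27  38  30  31  33  35  36  37]
 [ 10  20  21  23  31  29  34  31  27  36  31  35]
 [ 29  21  22  21  29  33  31  29  34  33  29  35]
 [ 43  34  17  20  23  30  29  29  35  34  28  37]
 [ 48  42  33  20  27  33  35  32  32  43  61  48]
 [ 48  47  45  32  18  28  38  49  56  50  41  55]
 [ 49  46  43  42  44  53  56  45  38  54 133 206]
 [ 46  46  48  56  60  49  53  76  99 170 217 229]
 [ 49  55  56  44  46  64  92 146 156 195 229 227]
 [ 54  41  36  66 106 122 139 162 164 189 228 224]
 [ 52 142 193  94 120 132 149 160 163 184 232 226]
 [208 212 187  99 115 128 143 159 165 172 208 224]
 [231 209 161  89 114 129 148 160 154 132 193 230]
 [210 191 205 105  93 114 139 126 110 145 216 209]
 [144 142 208 205 146 117 125 147 208 211 210 187]
 [128 104 148 190 212 206 206 208 217 197 183 182]
 [136 107 115 141 168 175 183 188 185 179 182 214]
 [153 149 121 124 133 146 163 169 171 194 220 227]
 [165 168 164 171 174 185 198 206 216 219 228 226]
 [211 195 185 192 195 211 221 224 224 227 227 224]
 [229 223 217 204 215 213 219 218 213 225 223 224]
 [226 226 225 225 225 224 224 222 220 224 225 226]]
```

View pics/c4.png

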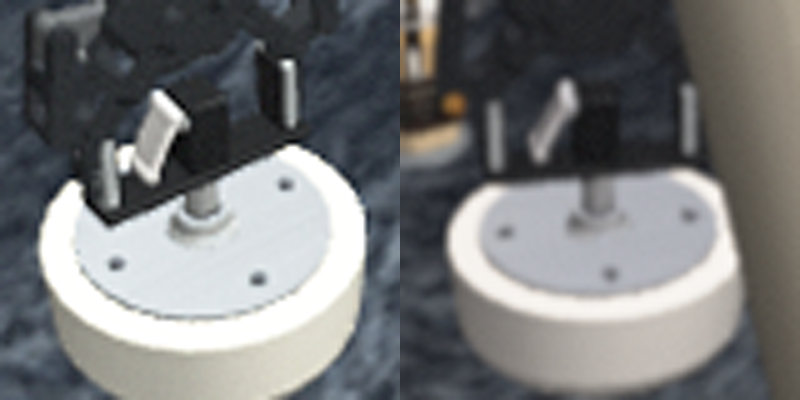

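The band is half sunk in the mouth with about 2.5 mm still showing, so it's at the mark within about 1 mm and the lever is still open. The fingers swing forward as they close, by about 12 mm. I'll back off 8 mm first, then close, then re-level.

Run:
```python
from h import *
p=monitor.sense()["position"]
env.movel([*c,p[2]+.008],velocity=.06)
env.close_gripper(40);st()
f=snap("side","d5");g=cv2.cvtColor(f["frame"],cv2.COLOR_RGB2GRAY);print(g[240:258,248:260])
snap("scene","s5")
for n in('d5','s5'):
  u,v=proj(dict(np.load(f'pics/{n}.npz')),np.array([*ax,.07])).astype(int);im=cv2.imread(f'pics/{n}.png')[v-40:v+40,u-40:u+40]
  cv2.imwrite(f'pics/{n}c.png',cv2.resize(im,(400,400),interpolation=cv2.INTER_CUBIC))
cv2.imwrite('pics/c5.png',cv2.hconcat([cv2.imread('pics/d5c.png'),cv2.imread('pics/s5c.png')]))
```

```text
16.02 [0.5425 0.0716 0.0937] F [1.6 3.6 4.1] gap 0.321 43.74470522398468
[[139 125  99  12  24  32  34  31  32  29  31  39]
 [134 128 141   3  30  34  30  30  35  29  27  39]
 [132 127 154  13  22  34  29  28  33  32  31  42]
 [155 120 152  13  25  27  32  33  31  34  30  36]
 [162 131 187   5  24  32  28  36  34  31  30  32]
 [155 123 205 101  22  30  33  32  30  28  33  48]
 [165 144 214 141  18  27  29  31  37  51  53  40]
 [170 149 206 121  19  33  33  48  51  40  55 102]
 [111  88 121  65  44  57  51  41  51 130 211 213]
 [ 55  38  50  60  53  44  47 100 146 179 233 228]
 [ 47  60  49  44  40  84 135 151 166 188 228 225]
 [ 43  35  33  62 102 121 151 162 162 182 231 222]
 [108 142 193  93 117 129 147 157 161 181 230 227]
 [186 187 228 136 106 119 143 154 169 207 224 211]
 [149 147 211 215 184 182 175 191 219 222 206 188]
 [127 103 147 196 219 220 219 217 215 196 184 183]
 [140 105 112 141 168 174 182 189 184 179 185 213]
 [154 146 121 124 132 146 162 167 170 192 220 227]]
```

View pics/c5.png

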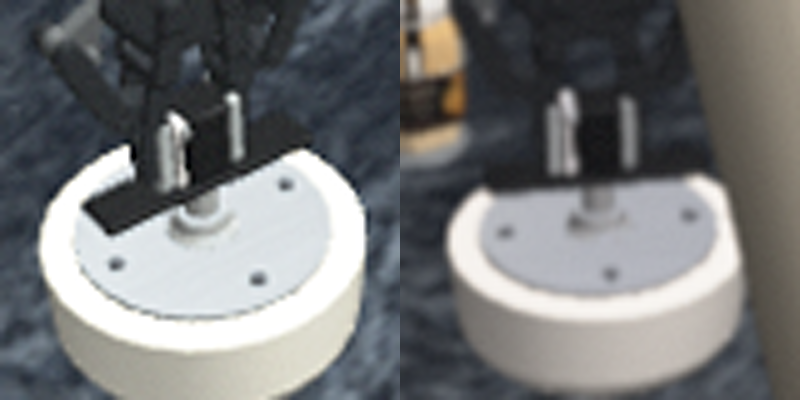

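The lever is shut and the leg sits about 4 mm low, as predicted, with the band hidden. I'll raise it while gripped and compare the bar edge with the earlier mark image.

Run:
```python
from h import *
p=monitor.sense()["position"]
def edge(f):
    g=cv2.GaussianBlur(cv2.cvtColor(f["frame"],cv2.COLOR_RGB2GRAY),(1,1),0).astype(float)
    out=[]
    for u in range(254,260): # first crossing of 100 below the bar, subpixel
        col=g[240:256,u]; i=np.argmax(col>110); out.append(240+i-1+(110-col[i-1])/(col[i]-col[i-1]))
    return np.array(out)
r4=edge(dict(np.load('pics/d4.npz')));r5=edge(dict(np.load('pics/d5.npz')))
print('low by mm',((r5-r4)/.335).round(1))
env.movel([p[0],p[1],p[2]+.004],velocity=.03);env.hold(.3);st()
f=snap("side","d6");print('now low by',((edge(f)-r4)/.335).round(1))
print(cv2.cvtColor(f["frame"],cv2.COLOR_RGB2GRAY)[246:257,248:260])
```

```text
low by mm [4.  5.1 4.3 3.9 4.8 5.1]
16.72 [0.5425 0.0716 0.0977] F [1.3 3.3 3.2] gap 0.324 44.2703440412879
now low by [-0.2  0.5  0.4  0.2  0.9  1.2]
[[171  98 152  95  31  33  54  52  45  65 104 130]
 [109  58  72  50  51  54  43  47  88 149 212 214]
 [ 42  45  58  53  43  46  94 145 154 189 232 226]
 [ 56  53  44  42  75 119 143 164 167 187 229 226]
 [ 36  56 103  89 109 134 151 159 162 188 231 226]
 [135 212 198 103 117 127 148 159 164 173 207 225]
 [217 218 179  95 114 130 144 158 155 149 195 228]
 [210 194 210 125  97 126 144 145 118 153 218 213]
 [143 143 209 208 154 141 146 155 208 211 210 186]
 [129 105 148 194 217 212 212 211 216 198 185 187]
 [134 108 114 141 167 178 182 186 186 177 183 214]]
```

```bash
python3 -c "
from h import *
print(job.hand_in())"
```

```text
the job is handed in; nothing more can be done
None
```

I handed the job in; no verdict came back. The cover stands let go on the worktop to the left of the press, and the gripper still holds the head with the lever shut and the band level with the mouth to within about 1 mm, by the side camera.

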